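# Find the key that opens the display case

### The arm

A 6-joint arm with a two-finger parallel gripper is mounted at the origin on the work surface. World frame = base frame: x ahead of the robot, y to its left, z up, the work surface at z = 0. Lengths are in m, angles in rad, forces in N, time in s.
With the tool pointing down it reaches from about 0.275 to 1 m from the base axis. Payload 8.4 kg.
Tool frame: the origin (TCP) lies on the centre line of the jaws, within the pads' length; the fingertips stand 17 mm ahead of it and the grasp point (between the pads) lies 2 mm behind it (bot.tcp_to_tips is the y of the fingertips in the tool frame, in m); y points along the fingers, z is the direction in which the jaws open and shut, and the axes are right-handed (so a half turn about y gives the same grasp; the last joint's range is limited). The gripper opens to 85 mm and grips with 20 to 120 N. Pads are 22 mm wide; open, the fingers measure 114 mm over their backs; the gripper's body (76 mm by 85 mm) begins 54 mm behind the grasp point. The pads swing forward as they close: fully open they stand 13 mm farther back than shut.
Start: joints at [-1.299, 0.353, 1.633, -0, 1.155, -0.002], TCP at [0.169, -0.602, 0.227] pointing down, gripper open.
Joint ranges: [-2.63, 2.63], [-0.92, 2.1], [0.06, 2.66], [-1.3, 4.44], [0, 2.69], [-3.02, 3.02]. Speed limits (rad/s): [2.22, 2.22, 2.79, 3.14, 3.14, 3.14].

### API

Orientations are given as a unit quaternion [x, y, z, w].
In Python, from workcell import bot, hand, kinematics, get_obs, vision, hand_in gives the robot as it stands. The module is installed in compiled form; this text tells all that it offers. Calls block until the motion is done:
- bot.reach(position, orientation): joint-space move of the TCP to a pose.
- bot.servo_line(position, ori=None, velocity=0.15): straight line of the TCP; ori=None keeps the orientation; velocity is the mean speed in m/s.
- bot.goto_joints(angles): joint-space move.
- hand.move_gripper(opening, strength=None): finger opening in m; strength is the grip in N (None keeps the last); returns when the fingers have stopped.
- bot.dwell(seconds).
- kinematics.solve_ik(position, orientation): joint angles nearest the present ones, or None.
- get_obs(): the state.
- vision.read_camera(name): name is "scene" or "top"; returns a dict with "frame" (420x560x3 uint8, red, green, blue), "intrinsics" (3x3 intrinsics, pixels), "view" (4x4, takes a point from world to camera coordinates). Camera axes: x right, y down, z forward; pixel columns grow to the right and rows downward; lengths in m; the calibration is good to about 2 mm. A picture is of the moment at which its call begins. There is no depth.
A pose or a line that the arm cannot do raises bot.IKError and nothing moves.
- hand_in(): hands the job in, once; it reports no verdict.
The state is a dict: "time_s": time; "joint_pos": joint angles; "joint_vel": joint speeds; "joint_efforts": joint torques, N m; "position": TCP position; "orientation": TCP orientation; "wrist_force": force on the tool from outside, world axes, zero at the start; "ft_torque": the same for the moment, N m; "gripper_width": finger opening in m.
Only numpy, scipy, OpenCV 4.12 (cv2) and the standard library are available. Lean on these libraries where they do the work, as an engineer would, in place of code of your own. Each camera call takes 0.05 s, during which the arm holds its last target.

### The job

Open the locked display case: find the one key that turns clockwise in its lock by trying the keys from the wooden block in turn, and leave that key in the lock. Stand the keys that do not turn in the block again, and lift the lid until it stands open by itself, a little past half a right angle. Do not knock over or push away the jar, the bottle and the brush.

Things in the scene. Friction and masses are not known exactly. Their poses are not given: they have to be found in the camera images.
- case: low grey display case, fixed, 280 mm deep (case x, front at -x), 320 wide (case y), 100 high; origin in the centre of its underside. On top a lock rail 72 mm deep along the front, behind it the lid. The right key turns clockwise seen from above: free for 0.2 rad, then a light drag (0.06 N m), stop at 1.5 to 1.65. The lid is free from about 1.0 rad (turn 1.4). A turned key is captive.
- keyhole (a point): centre of the keyhole, in the top face of a steel lock plate 44 mm square, flush in the rail 100 mm above the table; axes as the case. A hole for the 10 mm shank (about 1.2 mm play all round) with a slot 7.5 mm wide, 26.5 long along case y for the bit. A key goes straight down, bit along case y, 50 mm, until its collar lies on the plate.
- key_block: wooden block fixed to the table, 56 mm (x) by 164 mm (y) by 60 mm high, origin in the centre of its underside. Three slots in its top, 14 mm (x) by 28 mm (y), 52 deep, at block y = -50, 0 and +50 mm; a key stands in each, collar on the block, bit along block y. A key put back may stand in any slot.
- key_a: one of three outwardly alike double-bit keys, 70 g, standing in the block. Origin: on the axis at the underside of the collar (22 mm across, 4 thick); z up. Round black head, 13 mm in diameter, 10 to 40 mm above the origin, a steel mark on top along body y. Below: 10 mm shank, flat bit 5 mm thick and 24 wide (along y) from 11.5 to 40 mm down, blade tip 16 by 3.5 mm to 47, 12 by 2 mm at its end 50 mm down.
- key_b: second key, origin, axes and outer sizes as key_a; a half turn about z gives the same key. The keys differ only in the height of one 8 mm cut in the bit, hidden while a key stands in the block. Any of the three may be the right one; it changes from run to run.
- key_c: third key, origin, axes and outer sizes as key_a. A wrong key goes into the lock just as deep as the right one, but meets a hard stop after turning about 0.3 rad; turn it back to draw it out. Turned on by force, its round head slips in the fingers (at about 0.4 N m).
- lid (a joint): opening angle of the lid in rad, 0 shut, up to 1.45; a framed acrylic lid, 0.55 kg, hinged along its far edge. Stiff hinge: it stays at any angle; lifting it by the handle takes about 6 to 10 N.
- lid_handle (a point): middle of the lid's handle bar: 10 mm in diameter, 110 long, parallel to case y, 38 mm above the lid on two end posts; 75 mm behind the keyhole when shut. The point turns with the lid.
- lid_hinge (a point): middle of the lid's hinge axis (along case y), 160 mm behind the handle and 45 mm lower when shut.
- jar: small clear jar with a red lid, 52 mm in diameter, 55 high, bystander; origin in the centre of its underside.
- wash_bottle: white plastic bottle, 58 mm in diameter, 125 high, bystander; origin in the centre of its underside.
- brush: flat brush with a red handle lying on the table, 190 mm long, bystander; origin under its middle.
Things that resemble listed ones, but are neither listed nor needed, are in the scene too. Leave any orange look-alike of the key_block alone.

How it is judged:
On the way:
1. the right key is seated in the lock and turned, the lid still shut (((distance between key_a and keyhole below 0.006 m and angle between the y axis of key_a and the y axis of case, either way round above 0.9 rad) or (distance between key_b and keyhole below 0.006 m and angle between the y axis of key_b and the y axis of case, either way round above 0.9 rad) or (distance between key_c and keyhole below 0.006 m and angle between the y axis of key_c and the y axis of case, either way round above 0.9 rad)) and value of joint lid below 0.1 rad), for 0.1 s.
At the end, for the whole second after the job is handed in: the lid stands open by at least 0.75 rad (43 degrees) and at rest; one key sits in the keyhole (origin within 6 mm of it), the other two stand upright in slots of the key block (collar within 6 mm of its top, tilt under 0.2 rad), all at rest and released (value of joint lid above 0.75 rad and velocity of joint lid below 0.05 rad/s and ((distance between key_a and keyhole below 0.006 m and (z of key_b in the frame of key_block between 0.054 and 0.066 m and x of key_b in the frame of key_block between -0.012 and 0.012 m and y of key_b in the frame of key_block between -0.062 and 0.062 m and angle between key_b's own z axis and vertical below 0.2 rad) and (z of key_c in the frame of key_block between 0.054 and 0.066 m and x of key_c in the frame of key_block between -0.012 and 0.012 m and y of key_c in the frame of key_block between -0.062 and 0.062 m and angle between key_c's own z axis and vertical below 0.2 rad)) or (distance between key_b and keyhole below 0.006 m and (z of key_a in the frame of key_block between 0.054 and 0.066 m and x of key_a in the frame of key_block between -0.012 and 0.012 m and y of key_a in the frame of key_block between -0.062 and 0.062 m and angle between key_a's own z axis and vertical below 0.2 rad) and (z of key_c in the frame of key_block between 0.054 and 0.066 m and x of key_c in the frame of key_block between -0.012 and 0.012 m and y of key_c in the frame of key_block between -0.062 and 0.062 m and angle between key_c's own z axis and vertical below 0.2 rad)) or (distance between key_c and keyhole below 0.006 m and (z of key_a in the frame of key_block between 0.054 and 0.066 m and x of key_a in the frame of key_block between -0.012 and 0.012 m and y of key_a in the frame of key_block between -0.062 and 0.062 m and angle between key_a's own z axis and vertical below 0.2 rad) and (z of key_b in the frame of key_block between 0.054 and 0.066 m and x of key_b in the frame of key_block between -0.012 and 0.012 m and y of key_b in the frame of key_block between -0.062 and 0.062 m and angle between key_b's own z axis and vertical below 0.2 rad))) and linear speed of each of key_a, key_b, key_c below 0.03 m/s); the robot touches nothing.
It fails at once if the jar was pushed away (moved more than 40 mm) (distance of jar from where it was at the start of the episode above 0.04 m).
It fails at once if the wash bottle was pushed away (moved more than 40 mm) (distance of wash_bottle from where it was at the start of the episode above 0.04 m).
It fails at once if the brush was pushed away (moved more than 40 mm) (distance of brush from where it was at the start of the episode above 0.04 m).
It fails at once if the jar was knocked over (angle between jar's own z axis and vertical above 0.6 rad).
It fails at once if the wash bottle was knocked over (angle between wash_bottle's own z axis and vertical above 0.6 rad).
It also fails if it takes over 72 s, if anything falls off the work surface, if the arm or the gripper's body presses on something with over 40 N, if the wrist force passes 120 N, or if a joint passes its speed limit or range.

## Working session

There is one attempt and no reset: what is moved stays moved. The work goes in short steps, each a Python script; the robot and the scene stay as the last script left them, time stands still between calls to the robot, and variables do not carry over. Pictures are saved under pics/ and viewed, and the job is handed in when it is done.

```bash
mkdir -p pics; python3 - <<'E'
from workcell import bot, hand, kinematics, get_obs, vision
import cv2,numpy as np
for n in("scene","top"):
    d=vision.read_camera(n); cv2.imwrite(f"pics/{n}0.png",d["frame"][:,:,::-1])
    print(n,np.round(d["intrinsics"],1).tolist(),np.round(d["view"],4).tolist())
o=get_obs();print(o["time_s"],o["orientation"],o["wrist_force"],o["gripper_width"],bot.tcp_to_tips)
E
```

```text
scene [[393.5, 0.0, 276.6], [0.0, 393.5, 205.8], [0.0, 0.0, 1.0]] [[0.7301, 0.6834, -0.0045, -0.2874], [0.3634, -0.3937, -0.8443, -0.1641], [-0.5788, 0.6148, -0.5358, 1.3712], [0.0, 0.0, 0.0, 1.0]]
top [[435.6, 0.0, 276.2], [0.0, 435.6, 214.1], [0.0, 0.0, 1.0]] [[0.026, -0.9993, -0.0256, -0.1608], [-0.9916, -0.0225, -0.1277, 0.5716], [0.1271, 0.0287, -0.9915, 1.0148], [0.0, 0.0, 0.0, 1.0]]
0.1 [-0.09657216  0.70092919 -0.70004911  0.09645381] [ 0.57178616 -0.49086613 -0.02995441] 0.08495568992375162 0.017
```

View pics/scene0.png

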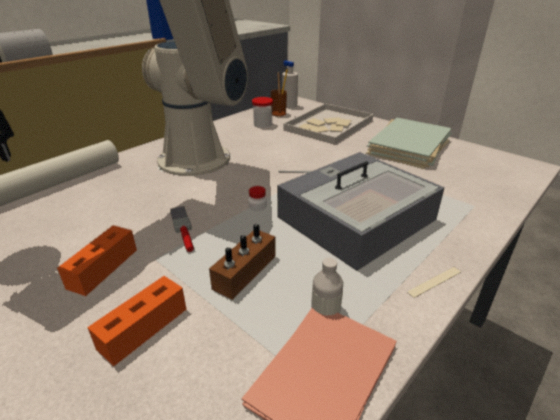

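View pics/top0.png

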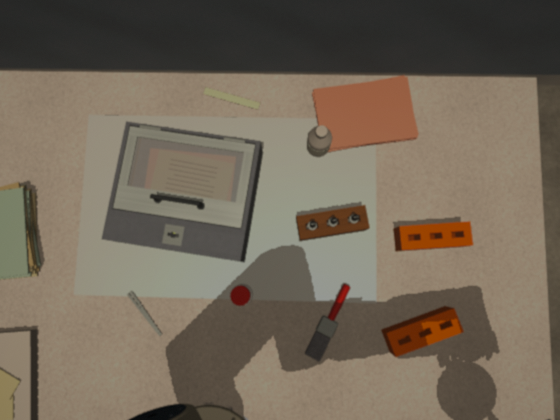

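The brown block at top (332,222) holds three black-headed keys, so it is the key_block. The orange blocks at (433,236) and (423,332) are empty look-alikes. I'll check this on enlarged crops.

```bash
python3 - <<'E'
import cv2,numpy as np
t=cv2.imread("pics/top0.png");s=cv2.imread("pics/scene0.png")
f=lambda im,x,y,w,h,k:np.clip(cv2.resize(im[y:y+h,x:x+w],None,fx=k,fy=k,interpolation=cv2.INTER_CUBIC).astype(float)*1.5,0,255).astype(np.uint8)
cv2.imwrite("pics/c1.png",f(t,290,195,90,55,8))
cv2.imwrite("pics/c2.png",f(t,95,115,180,150,4))
cv2.imwrite("pics/c3.png",f(s,200,215,90,85,7))
E
```

```text
(no output)
```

View pics/c1.png

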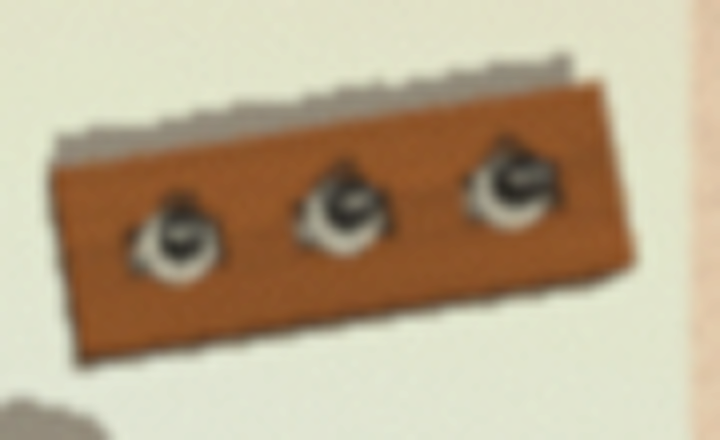

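View pics/c2.png

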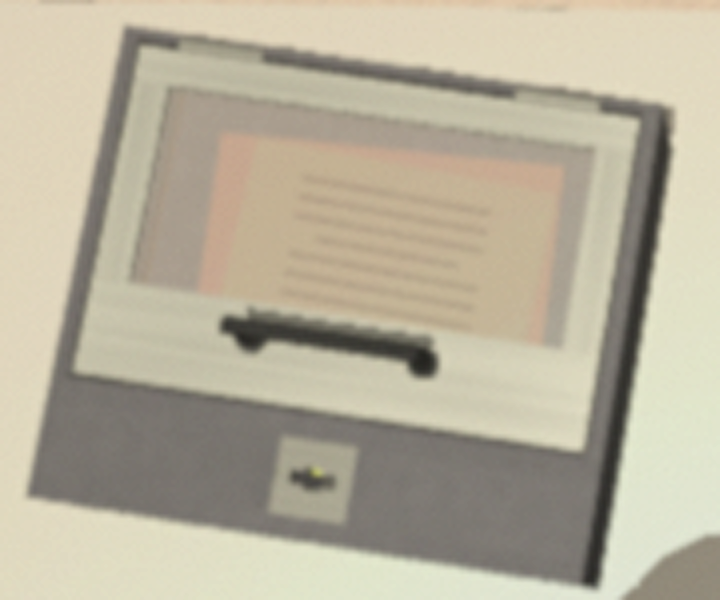

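View pics/c3.png

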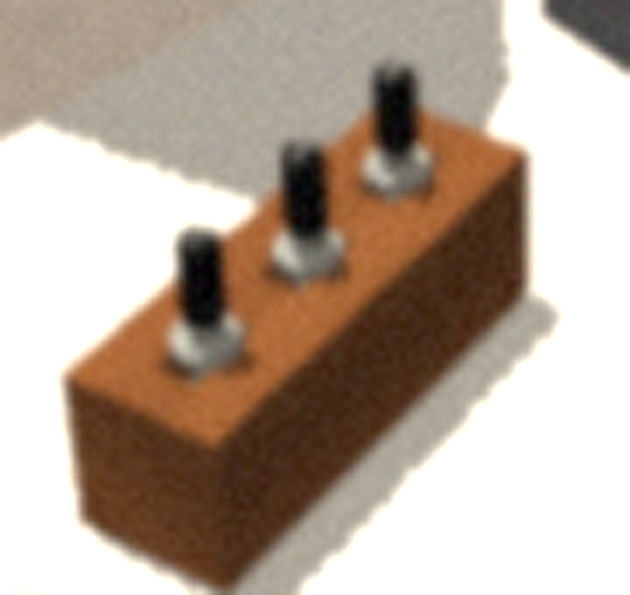

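```bash
python3 - <<'E'
import cv2,numpy as np
t=cv2.imread("pics/top0.png");s=cv2.imread("pics/scene0.png")
f=lambda im,x,y,w,h,k:np.clip(cv2.resize(im[y:y+h,x:x+w],None,fx=k,fy=k,interpolation=cv2.INTER_CUBIC).astype(float)*1.5,0,255).astype(np.uint8)
cv2.imwrite("pics/c4.png",f(s,270,150,180,110,4))
cv2.imwrite("pics/c5.png",f(s,310,155,60,45,12))
cv2.imwrite("pics/c6.png",f(t,155,215,36,40,14))
E
```

```text
(no output)
```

View pics/c4.png

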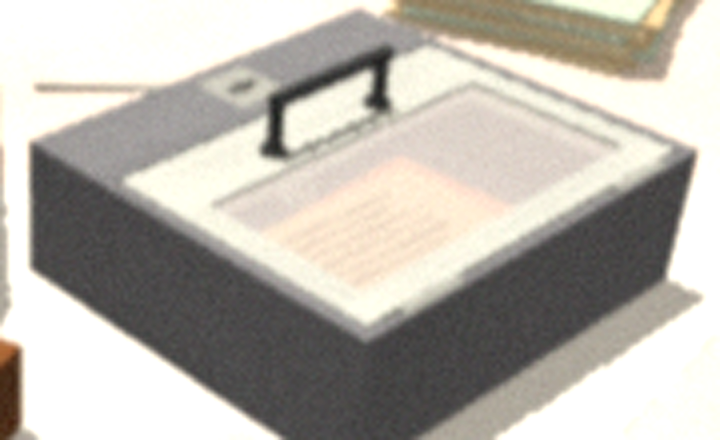

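View pics/c5.png

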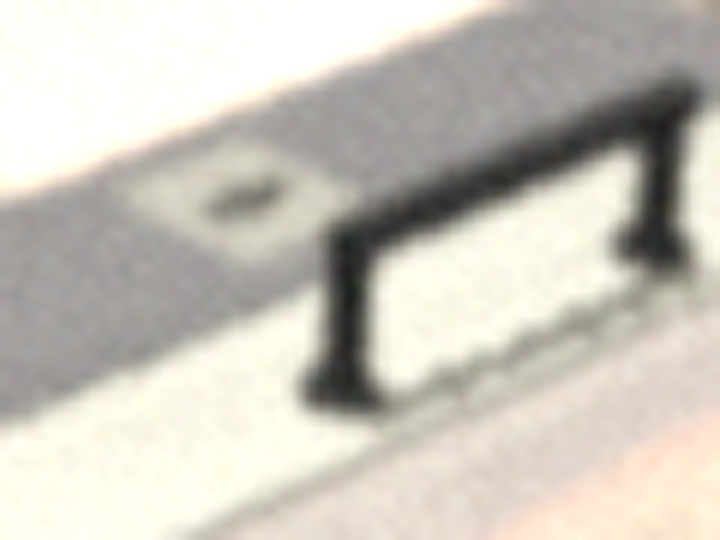

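View pics/c6.png

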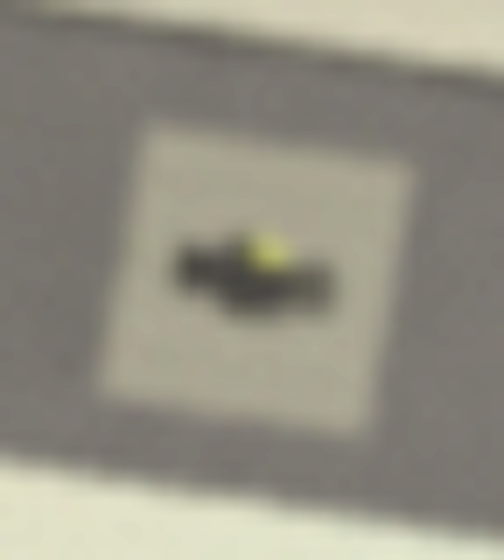

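```bash
cat > cam.py <<'E'
import numpy as np
K={"scene":np.array([[393.5,0,276.6],[0,393.5,205.8],[0,0,1.]]),"top":np.array([[435.6,0,276.2],[0,435.6,214.1],[0,0,1.]])}
V={"scene":np.array([[0.7301,0.6834,-0.0045,-0.2874],[0.3634,-0.3937,-0.8443,-0.1641],[-0.5788,0.6148,-0.5358,1.3712],[0,0,0,1]]),
"top":np.array([[0.026,-0.9993,-0.0256,-0.1608],[-0.9916,-0.0225,-0.1277,0.5716],[0.1271,0.0287,-0.9915,1.0148],[0,0,0,1]])}
def proj(n,p):
    p=np.atleast_2d(p); c=p@V[n][:3,:3].T+V[n][:3,3]; u=c@K[n].T; return u[:,:2]/u[:,2:]
def back(n,uv,z):
    uv=np.atleast_2d(uv); d=np.c_[uv,np.ones(len(uv))]@np.linalg.inv(K[n]).T@V[n][:3,:3]
    o=-V[n][:3,:3].T@V[n][:3,3]; return o+d*((z-o[2])/d[:,2])[:,None]
def crop(pts,x,y,k): return (np.array(pts)+.5)/k-.5+[x,y]
E
cat > fit.py <<'E'
from cam import *
from scipy.optimize import least_squares
def tr(p,x,y,a,dz=0):
    p=np.array(p,float); c,s=np.cos(a),np.sin(a); return np.c_[x+c*p[:,0]-s*p[:,1],y+s*p[:,0]+c*p[:,1],p[:,2]]
C=lambda P,obs,f0: None
fl,fr,br,bl=[-.14,.16,.1],[-.14,-.16,.1],[.14,-.16,.1],[.14,.16,.1]
def pl(kx,ky): return [[kx+.022,ky+.022,.1],[kx+.022,ky-.022,.1],[kx-.022,ky-.022,.1],[kx-.022,ky+.022,.1]]
def hd(kx,ky): return [[kx+.075,ky+.055,.143],[kx+.075,ky-.055,.143]]
oT=np.r_[crop([(28,497),(583,582),(125,28)],95,115,4),crop([(150,125),(413,165),(370,437),(103,392)],155,215,14)]
oS=np.r_[crop([(365,10),(33,145),(368,338),(695,152)],270,150,4),crop([(355,195),(240,260),(122,190),(228,140)],310,155,12)]
def res(q,full=False):
    x,y,a,kx,ky=q[:5]; s=q[5:7]; t=q[7:9]
    T=proj("top",tr([fl,fr,bl]+pl(kx,ky),x,y,a))-oT+t
    S=proj("scene",tr([fl,fr,br,bl]+pl(kx,ky),x,y,a))-oS+s
    if full: return T,S
    return np.r_[T.ravel(),S.ravel(),q[5:]]
r=least_squares(res,[.5,.1,-.15,-.104,0,0,0,0,0],loss="soft_l1"); print("case",r.x.round(4)); 
for a in res(r.x,True):print(a.round(2).tolist())
q=r.x; print("keyhole",tr([[q[3],q[4],.1]],*q[:3]))
print("keyhole top only",back("top",oT[3:],.1).mean(0)," scene only",back("scene",oS[4:],.1).mean(0))
# block
bT=crop([(52,168),(602,82),(180,245),(347,218),(517,190),(182,236),(350,208),(520,180)],290,195,8)
bS=crop([(68,378),(218,445),(527,150),(206,345),(308,255),(397,170),(200,238),(303,152),(396,70)],200,215,7)
col=lambda z:[[0,.05,z],[0,0,z],[0,-.05,z]]
def rb(q,full=False):
    x,y,a=q[:3]
    T=proj("top",tr([[.028,.082,.06],[.028,-.082,.06]]+col(.064)+col(.1),x,y,a))-bT+q[5:7]
    S=proj("scene",tr([[-.028,-.082,.06],[.028,-.082,.06],[.028,.082,.06]]+col(.064)[::-1]+col(.1)[::-1],x,y,a))-bS+q[3:5]
    if full:return T,S
    return np.r_[T.ravel(),S.ravel(),q[3:]]
r=least_squares(rb,[.5,-.3,.15,0,0,0,0],loss="soft_l1"); print("block",r.x.round(4))
for a in rb(r.x,True):print(a.round(2).tolist())
print("keys",tr(col(.06),*r.x[:3]))
print("cams",-V["top"][:3,:3].T@V["top"][:3,3])
E
python3 fit.py
```

```text
case [ 6.198e-01  6.980e-02 -1.276e-01 -1.066e-01  1.000e-04 -2.840e-02
  7.470e-02  2.662e-01 -2.694e-01]
[[-0.22, -0.22], [0.1, 0.18], [-0.32, -0.99], [0.11, 0.24], [0.32, 0.3], [-0.11, 0.12], [-0.13, 0.37]]
[[-2.04, -0.77], [-1.38, -0.77], [-0.01, 1.23], [1.01, -0.86], [2.05, 0.8], [0.32, 0.31], [-1.54, 0.31], [0.89, -0.2]]
keyhole [[0.5140453  0.08346796 0.1       ]]
keyhole top only [0.51529482 0.08301155 0.1       ]  scene only [0.51241647 0.08370282 0.1       ]
block [ 0.557  -0.2786  0.1914  0.3045  0.3658  0.3147  0.3413]
[[-0.32, 0.68], [-0.1, -0.22], [-0.69, 0.31], [-0.38, 0.11], [-0.44, 0.04], [-0.08, -0.21], [0.88, -0.41], [1.59, -0.62]]
[[-0.69, 0.01], [-0.25, 0.49], [0.23, 0.13], [0.12, -0.81], [-0.02, -0.99], [0.53, -0.83], [-0.27, 0.7], [-0.16, 0.24], [0.15, 0.26]]
keys [[ 0.54743929 -0.22953822  0.06      ]
 [ 0.55695255 -0.27862486  0.06      ]
 [ 0.5664658  -0.3277115   0.06      ]]
cams [ 0.44199828 -0.1769512   1.07505104]
```

```bash
cat > rb.py <<'E'
from workcell import bot, hand, kinematics, get_obs, vision, hand_in
import numpy as np,cv2
from scipy.spatial.transform import Rotation as R
def down(psi):
    z=np.array([np.cos(psi),np.sin(psi),0]);y=np.array([0,0,-1.]);x=np.cross(y,z)
    return R.from_matrix(np.c_[x,y,z]).as_quat()
def psi_now():
    z=R.from_quat(get_obs()["orientation"]).as_matrix()[:,2]; return np.arctan2(z[1],z[0])
def shot(n,name,x,y,w,h,k,avg=1,gain=1.):
    f=np.mean([vision.read_camera(n)["frame"].astype(float) for _ in range(avg)],0)[:,:,::-1]
    c=cv2.resize(f[y:y+h,x:x+w],None,fx=k,fy=k,interpolation=cv2.INTER_CUBIC)*gain
    cv2.imwrite("pics/"+name+".png",np.clip(c,0,255).astype(np.uint8)); return f
E
python3 - <<'E'
from rb import *
print(psi_now(), get_obs()["time_s"])
for nm,p in (("block",[.557,-.2786,.2]),("lock",[.514,.0835,.2]),("lockhi",[.514,.0835,.125]),("low",[.557,-.2786,.085])):
    for ps in np.arange(-3,3.2,.5):
        q=kinematics.solve_ik(p,down(ps)); print(nm,round(ps,2),None if q is None else np.round(q,2))
shot("top","k1",300,208,70,30,11,4,2.2)
shot("scene","k2",220,220,50,60,9,4,2)
E
```

```text
-1.2969615610770582 0.1
block -3.0 [-0.47  0.38  1.66 -0.    1.1   2.53]
block -2.5 [-0.47  0.38  1.66 -0.    1.1   2.03]
block -2.0 [-0.47  0.38  1.66 -0.    1.1   1.53]
block -1.5 [-0.47  0.38  1.66 -0.    1.1   1.03]
block -1.0 [-0.47  0.38  1.66 -0.    1.1   0.53]
block -0.5 [-0.47  0.38  1.66 -0.    1.1   0.03]
block 0.0 [-0.47  0.38  1.66 -0.    1.1  -0.47]
block 0.5 [-0.47  0.38  1.66 -0.    1.1  -0.97]
block 1.0 [-0.47  0.38  1.66 -0.    1.1  -1.47]
block 1.5 [-0.47  0.38  1.66 -0.    1.1  -1.97]
block 2.0 [-0.47  0.38  1.66 -0.    1.1  -2.47]
block 2.5 [-0.47  0.38  1.66 -0.    1.1  -2.97]
block 3.0 [-0.47  0.38  1.66 -0.    1.1   2.82]
lock -3.0 None
lock -2.5 [ 0.16  0.22  1.88 -0.    1.04  2.66]
lock -2.0 [ 0.16  0.22  1.88 -0.    1.04  2.16]
lock -1.5 [ 0.16  0.22  1.88 -0.    1.04  1.66]
lock -1.0 [ 0.16  0.22  1.88 -0.    1.04  1.16]
lock -0.5 [ 0.16  0.22  1.88 -0.    1.04  0.66]
lock 0.0 [ 0.16  0.22  1.88 -0.    1.04  0.16]
lock 0.5 [ 0.16  0.22  1.88 -0.    1.04 -0.34]
lock 1.0 [ 0.16  0.22  1.88 -0.    1.04 -0.84]
lock 1.5 [ 0.16  0.22  1.88 -0.    1.04 -1.34]
loc
[... 651 characters left out ...]
ockhi 2.5 [ 0.16  0.32  1.95 -0.    0.88 -2.34]
lockhi 3.0 [ 0.16  0.32  1.95 -0.    0.88 -2.84]
low -3.0 [-0.47  0.51  1.75 -0.    0.89  2.53]
low -2.5 [-0.47  0.51  1.75 -0.    0.89  2.03]
low -2.0 [-0.47  0.51  1.75 -0.    0.89  1.53]
low -1.5 [-0.47  0.51  1.75 -0.    0.89  1.03]
low -1.0 [-0.47  0.51  1.75 -0.    0.89  0.53]
low -0.5 [-0.47  0.51  1.75 -0.    0.89  0.03]
low 0.0 [-0.47  0.51  1.75 -0.    0.89 -0.47]
low 0.5 [-0.47  0.51  1.75 -0.    0.89 -0.97]
low 1.0 [-0.47  0.51  1.75 -0.    0.89 -1.47]
low 1.5 [-0.47  0.51  1.75 -0.    0.89 -1.97]
low 2.0 [-0.47  0.51  1.75 -0.    0.89 -2.47]
low 2.5 [-0.47  0.51  1.75 -0.    0.89 -2.97]
low 3.0 [-0.47  0.51  1.75 -0.    0.89  2.82]
```

View pics/k1.png

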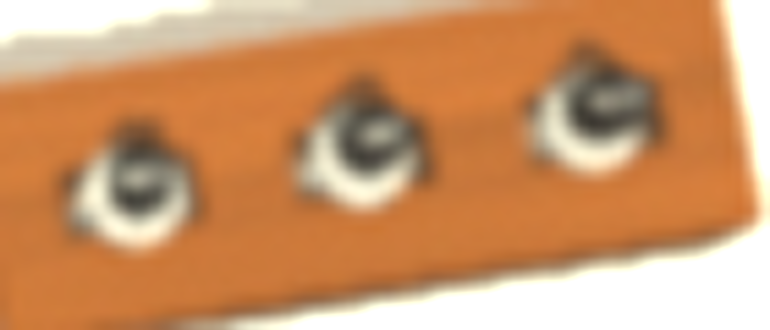

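View pics/k2.png

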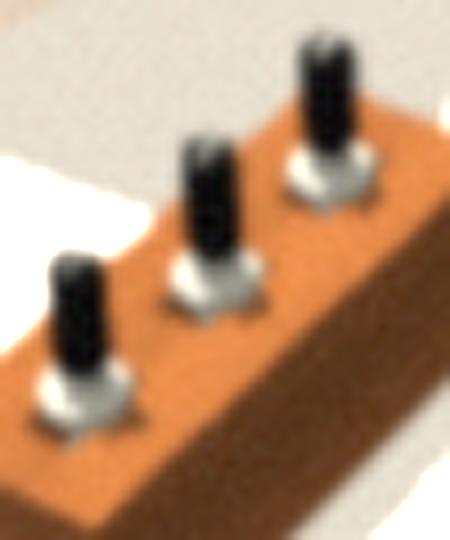

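```bash
python3 - <<'E'
from rb import *
a=.187
p=np.array([.5474,-.2295,0])
bot.reach([*p[:2],.15],down(a-np.pi/2))
hand.move_gripper(.036,20)
bot.servo_line([*p[:2],.092],velocity=.15)
shot("scene","h1",180,170,140,110,5,1,1.3)
shot("top","h2",260,170,120,100,5,1,1.3)
o=get_obs();print(o["time_s"],o["position"],o["wrist_force"],o["gripper_width"])
E
```

```text
3.6083 [ 0.54822941 -0.22982713  0.0931188 ] [ 1.04847242  0.04447231 -0.6123622 ] 0.0360612372328484
```

View pics/h1.png

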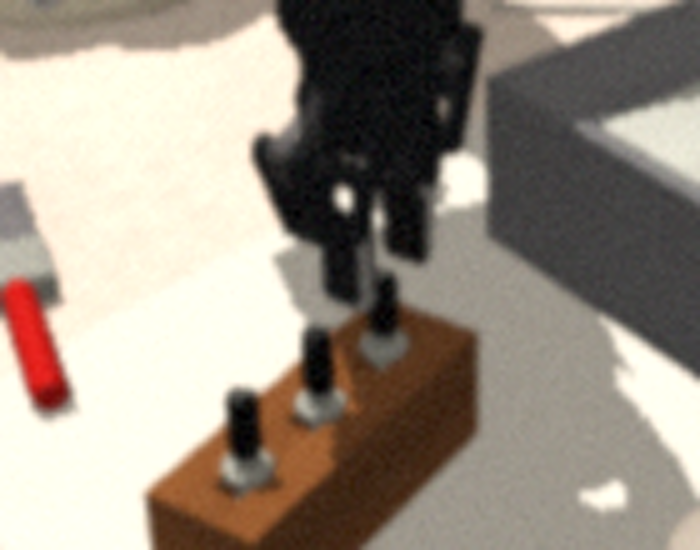

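View pics/h2.png

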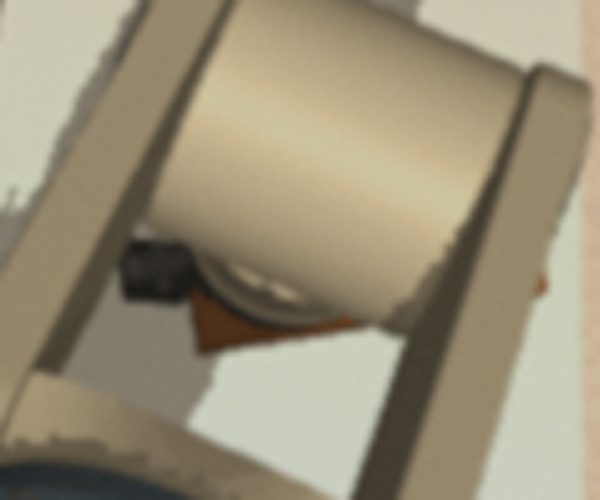

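```bash
python3 - <<'E'
from cam import *
p=np.array([.5482,-.2298,0]);a=.187-np.pi/2
j=np.array([np.cos(a),np.sin(a),0]);w=np.array([-j[1],j[0],0])
f=lambda q:((proj("scene",q)-[180,170]+.5)*5-.5).round(0).tolist()
print("headtop/col",f([[.5474,-.2295,.1],[.5474,-.2295,.064]]))
for zt in(.076,.083,.088):
  for s in(1,-1): print(zt,s,[f(p+s*d*j+e*w+[0,0,zt])[0] for d in(.018,.032) for e in(-.011,.011)])
E
```

```text
headtop/col [[382.0, 274.0], [385.0, 340.0]]
0.076 1 [[340.0, 332.0], [382.0, 349.0], [321.0, 349.0], [363.0, 365.0]]
0.076 -1 [[387.0, 292.0], [428.0, 307.0], [405.0, 277.0], [445.0, 292.0]]
0.083 1 [[340.0, 320.0], [381.0, 336.0], [321.0, 336.0], [362.0, 352.0]]
0.083 -1 [[387.0, 279.0], [427.0, 294.0], [404.0, 264.0], [445.0, 279.0]]
0.088 1 [[339.0, 310.0], [381.0, 326.0], [320.0, 327.0], [362.0, 343.0]]
0.088 -1 [[386.0, 270.0], [427.0, 285.0], [404.0, 255.0], [445.0, 270.0]]
```

```bash
python3 - <<'E'
from rb import *
o=get_obs();print(o["time_s"],o["position"],o["wrist_force"])
f=shot("scene","h3",225,195,60,60,12,4,1)
c=f[195:255,225:285];c=cv2.resize(c,None,fx=10,fy=10,interpolation=cv2.INTER_CUBIC)
cv2.imwrite("pics/h3.png",np.clip(255*(np.clip(c,0,255)/255)**.45,0,255).astype(np.uint8))
E
```

```text
3.6083 [ 0.54822941 -0.22982713  0.0931188 ] [ 1.04847242  0.04447231 -0.6123622 ]
```

View pics/h3.png

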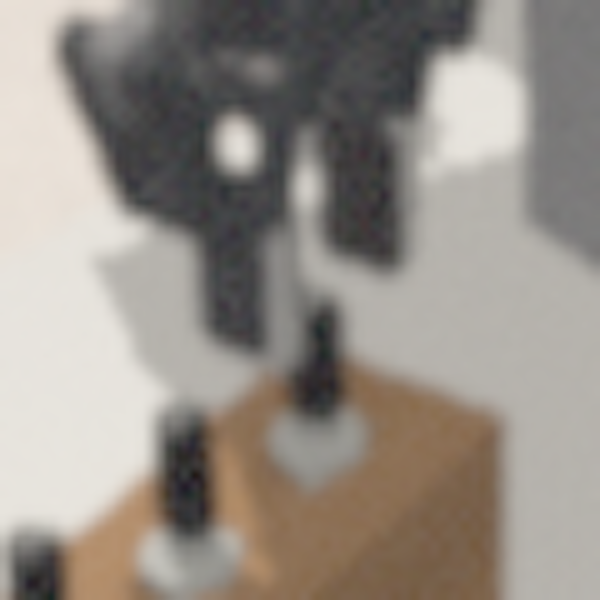

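```bash
python3 - <<'E'
from rb import *
p=[.5474,-.2295]
bot.servo_line([*p,.086],velocity=.05)
o=get_obs();print(o["time_s"],o["position"],o["wrist_force"])
hand.move_gripper(.005,20)
o=get_obs();print(o["time_s"],o["position"],o["wrist_force"],o["ft_torque"],o["gripper_width"])
f=shot("scene","h4",225,195,60,60,10,1,2)
E
```

```text
4.075 [ 0.54705726 -0.22937514  0.08561199] [ 0.53595298  0.09798079 -0.22805415]
4.4083 [ 0.54742336 -0.22953719  0.08604749] [-0.52154585  0.19650724 -0.04497681] [-0.0107686   0.03311689 -0.01350844] 0.011719835170130132
```

View pics/h4.png

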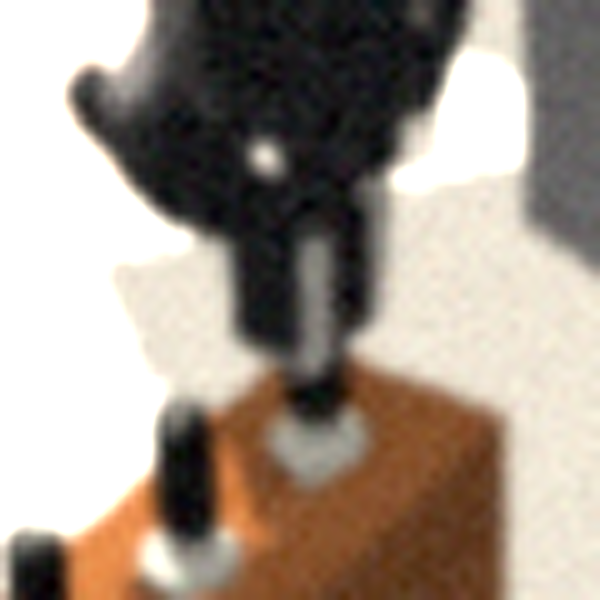

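```bash
python3 - <<'E'
from rb import *
p=[.5474,-.2295]
hand.move_gripper(.030,20)
q=np.array(get_obs()["joint_pos"]); 
bot.reach([*p,.0845],down(.187))
o=get_obs();print(o["time_s"],o["position"],o["wrist_force"])
hand.move_gripper(.005,20)
o=get_obs();print(o["wrist_force"],o["gripper_width"])
hand.move_gripper(.005,70)
o=get_obs();print(o["time_s"],o["position"],o["wrist_force"],o["ft_torque"],o["gripper_width"])
bot.servo_line([*p,.205],velocity=.2)
o=get_obs();print(o["time_s"],o["position"],o["wrist_force"],o["ft_torque"],o["gripper_width"])
f=shot("scene","h5",205,125,80,80,7,2,1.5)
f=shot("top","h6",270,170,80,80,7,1,1.5)
E
```

```text
6.175 [ 0.54740261 -0.22949682  0.08449509] [ 0.37465971  1.01827075 -0.72429759]
[0.90203068 0.45744987 0.11028712] 0.011634384938516387
6.6833 [ 0.54764218 -0.22956255  0.08471222] [0.58225922 0.6087776  2.65155264] [ 0.04508367 -0.10018194 -0.03019712] 0.009290029308841324
7.4333 [ 0.54661243 -0.22917399  0.20387308] [ 0.15130065 -0.02906137 -0.87346086] [ 0.01643197  0.01504999 -0.00273494] 0.009116563986325899
```

View pics/h5.png

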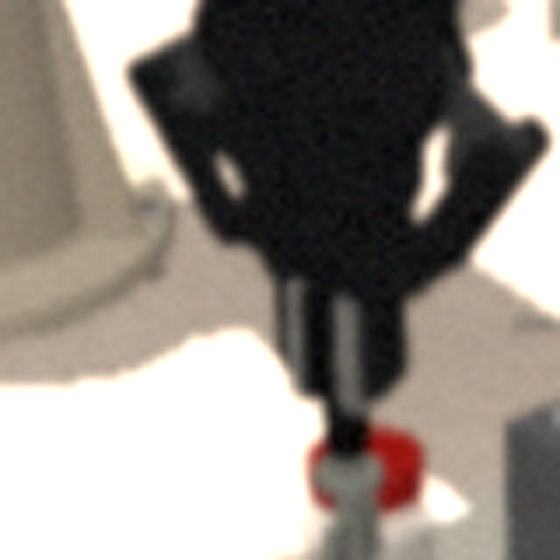

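View pics/h6.png

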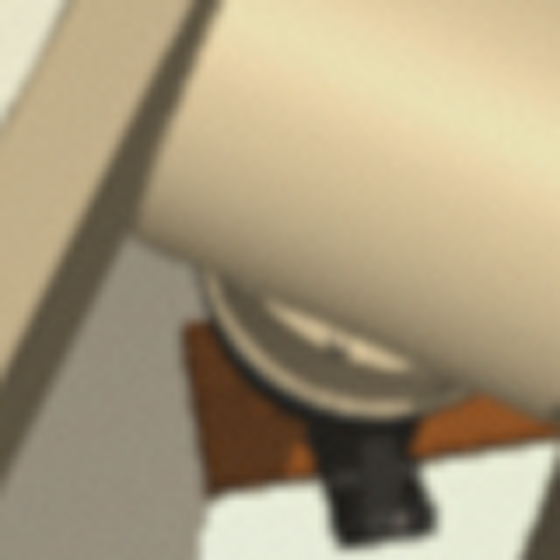

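```bash
python3 - <<'E'
from rb import *
bot.reach([.5145,.0834,.205],down(-.128))
bot.servo_line([.5145,.0834,.188],velocity=.1)
o=get_obs();print(o["time_s"],o["position"],o["wrist_force"],o["ft_torque"],o["gripper_width"])
f=shot("scene","l1",290,110,80,80,9,2,1.5)
E
python3 - <<'E'
from cam import *
f=lambda q:((proj("scene",q)-[290,110]+.5)*9-.5).round(0).tolist()
h=[.5145,.0834]
print(f([[*h,.1],[*h,.113],[*h,.163],[*h,.188]]))
E
```

```text
9.1 [0.51424104 0.08253161 0.18744417] [ 2.20507762 -0.5549111  -1.33210805] [-0.01945099 -0.00074542  0.01095379] 0.009135609353923954
[[362.0, 554.0], [365.0, 516.0], [377.0, 362.0], [383.0, 283.0]]
```

View pics/l1.png

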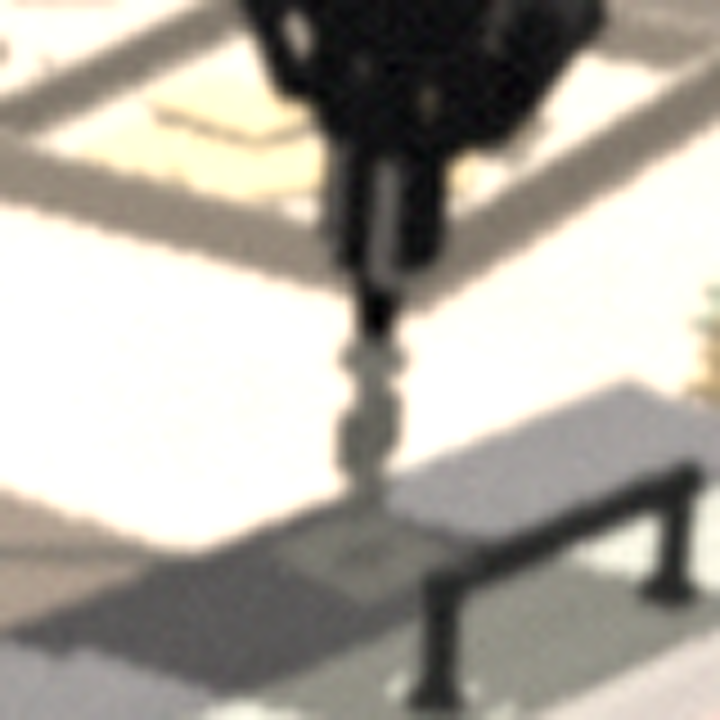

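```bash
python3 - <<'E'
from rb import *
bot.dwell(.1)
o=get_obs();print(o["time_s"],o["position"])
f=shot("scene","l2",300,140,60,45,12,4,1)
np.save("l2.npy",f)
c=f[142:187,300:360];c=cv2.resize(c,None,fx=12,fy=12,interpolation=cv2.INTER_CUBIC)
cv2.imwrite("pics/l2.png",np.clip((c-20)*2.4,0,255).astype(np.uint8))
E
python3 - <<'E'
from cam import *
f=lambda q:((proj("scene",q)-[300,142]+.5)*12-.5).round(0).tolist()
h=[.5145,.0834]
print(f([[*h,.1],[*h,.113],[*h,.163],[*h,.188]]))
E
```

```text
9.3 [0.51486735 0.08320354 0.18845094]
[[363.0, 355.0], [367.0, 304.0], [382.0, 99.0], [391.0, -7.0]]
```

View pics/l2.png

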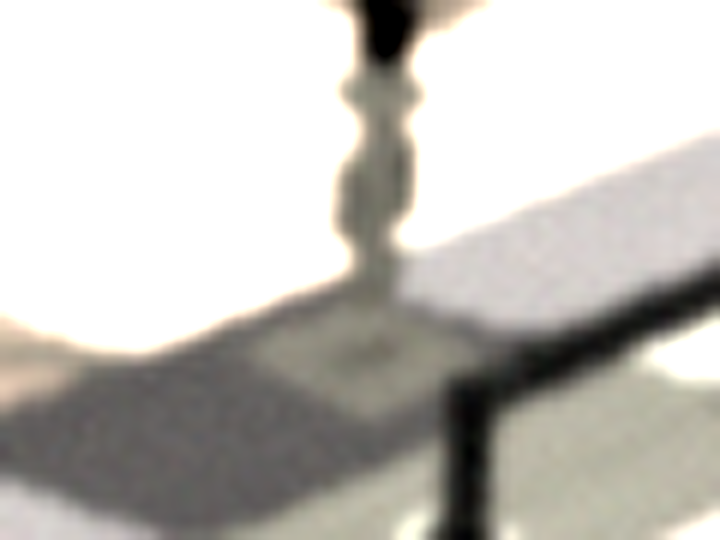

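```bash
python3 - <<'E'
from cam import *
u=proj("scene",[.5145,.0834,.1])
for d in((0,0),(.42,-.42),(.42,0),(0,-.42)): print(back("scene",u+d,.1)-[.5145,.0834,.1])
E
```

```text
[[ 6.79393569e-05  3.82338703e-06 -2.77555756e-17]]
[[-5.78363624e-04  2.78226202e-03 -2.77555756e-17]]
[[9.08302330e-04 7.76834662e-04 2.77555756e-17]]
[[-1.42038446e-03  2.00776088e-03 -2.77555756e-17]]
```

```bash
cat >> rb.py <<'E'
def fbase():
    bot.dwell(.1); o=get_obs(); return np.array(o["wrist_force"]),np.array(o["ft_torque"])
def insert(xy,psi,zs,b,lim=8,v=.04):
    for z in zs:
        bot.servo_line([*xy,z],down(psi),velocity=v); bot.dwell(.08)
        o=get_obs(); F=np.array(o["wrist_force"])-b[0]; T=np.array(o["ft_torque"])-b[1]
        print(round(o["time_s"],2),"z",round(z,4),np.round(o["position"],4),"F",F.round(1),"T",T.round(3))
        if np.abs(F).max()>lim: return False
    return True
E
python3 - <<'E'
from rb import *
xy=[.5150,.0842]
bot.servo_line([*xy,.180],velocity=.05)
b=fbase();np.save("b.npy",b);print(b)
print(insert(xy,-.128,[.171,.165,.160],b))
E
```

```text
(array([ 0.11807852,  0.40301165, -0.69893937]), array([-0.00755795, -0.03749298, -0.03764325]))
10.37 z 0.171 [0.515  0.0842 0.1709] F [-0.6 -0.5 -0.3] T [-0.02   0.003  0.089]
10.75 z 0.165 [0.515  0.0842 0.1649] F [ 0.4  0.1 -0.1] T [-0.008 -0.004  0.008]
11.11 z 0.16 [0.515  0.0842 0.1599] F [-0.2 -0.9  0.1] T [ 0.024  0.059 -0.002]
True
```

```bash
python3 - <<'E'
from rb import *
b=np.load("b.npy")
print(insert([.515,.0842],-.128,[.150,.138,.129,.1255],b))
E
```

```text
11.59 z 0.15 [0.515  0.0842 0.1499] F [-0.   0.1 -1. ] T [0.02  0.005 0.127]
12.12 z 0.138 [0.515  0.0842 0.138 ] F [ 0.5 -1.3 -0.1] T [0.027 0.058 0.036]
12.58 z 0.129 [0.515  0.0842 0.1289] F [-0.2 -0.1  0.7] T [0.007 0.024 0.065]
12.92 z 0.1255 [0.515  0.0842 0.1255] F [ 0.  -0.8  0.8] T [0.051 0.032 0.068]
True
```

```bash
cat >> rb.py <<'E'
def turn(xy,z,psi0,angs,b,tl=.22):
    last=0
    for a in angs:
        bot.servo_line([*xy,z],down(psi0-a),velocity=.05) if False else bot.reach([*xy,z],down(psi0-a)); bot.dwell(.05)
        o=get_obs(); F=np.array(o["wrist_force"])-b[0]; T=np.array(o["ft_torque"])-b[1]
        print(round(o["time_s"],2),"a",a,np.round(o["position"],4),"F",F.round(1),"T",T.round(3))
        if abs(T[2])>tl: return False,a
        last=a
    return True,last
E
python3 - <<'E'
from rb import *
b=np.load("b.npy");xy=[.515,.0842]
insert(xy,-.128,[.1243],b)
print(turn(xy,.1243,-.128,[.2,.28,.34,.4,.46],b))
E
```

```text
13.25 z 0.1243 [0.5154 0.0842 0.1246] F [-0.1 -0.1  4.6] T [0.017 0.012 0.043]
13.61 a 0.2 [0.5153 0.0842 0.1246] F [-0.6 -0.6  5.6] T [-0.085  0.086  0.019]
13.91 a 0.28 [0.5153 0.0842 0.1246] F [ 0.4 -2.   5.3] T [-0.087  0.132  0.006]
14.21 a 0.34 [0.5153 0.0842 0.1246] F [-0.1 -1.   6.5] T [-0.064  0.127  0.035]
14.51 a 0.4 [0.5153 0.0842 0.1246] F [-0.6 -1.5  6. ] T [-0.102  0.099  0.076]
14.81 a 0.46 [0.5153 0.0843 0.1246] F [-1.3 -0.6  6.1] T [-0.049  0.098  0.088]
(True, 0.46)
```

```bash
python3 - <<'E'
from rb import *
b=np.load("b.npy");xy=[.515,.0842]
print(turn(xy,.1245,-.128,[.54,.62,.75],b))
E
```

```text
15.11 a 0.54 [0.5151 0.0843 0.1246] F [-0.1  0.2  5.5] T [-0.043  0.017  0.073]
15.41 a 0.62 [0.5151 0.0843 0.1246] F [-0.1 -0.7  6. ] T [0.056 0.143 0.081]
15.71 a 0.75 [0.5151 0.0843 0.1246] F [-0.4 -0.7  6.6] T [0.132 0.092 0.051]
(True, 0.75)
```

```bash
python3 - <<'E'
from rb import *
b=np.load("b.npy");xy=[.515,.0842]
print(turn(xy,.1245,-.128,[1.0,1.25,1.42,1.48],b,.25))
hand.move_gripper(.03,20);bot.dwell(.1)
bot.servo_line([*xy,.205],velocity=.2)
o=get_obs();print(o["time_s"],o["position"],o["gripper_width"])
hand.move_gripper(.04)
bot.servo_line([.42,-.05,.3],velocity=.3)
shot("top","t1",150,205,60,60,10,3,1.8);shot("scene","t2",300,140,60,45,12,3,1.5)
E
```

```text
16.11 a 1.0 [0.515  0.0844 0.1246] F [-0.5  0.2  5.8] T [0.187 0.163 0.025]
16.51 a 1.25 [0.515  0.0845 0.1246] F [-1.   1.   5.8] T [0.294 0.195 0.028]
16.84 a 1.42 [0.515  0.0845 0.1246] F [-0.3  0.8  6. ] T [0.376 0.181 0.044]
17.14 a 1.48 [0.515  0.0845 0.1246] F [-0.9  1.8  6.9] T [0.395 0.137 0.07 ]
(True, 1.48)
18.125 [0.51478988 0.08414835 0.20472328] 0.029985703471966014
```

View pics/t1.png

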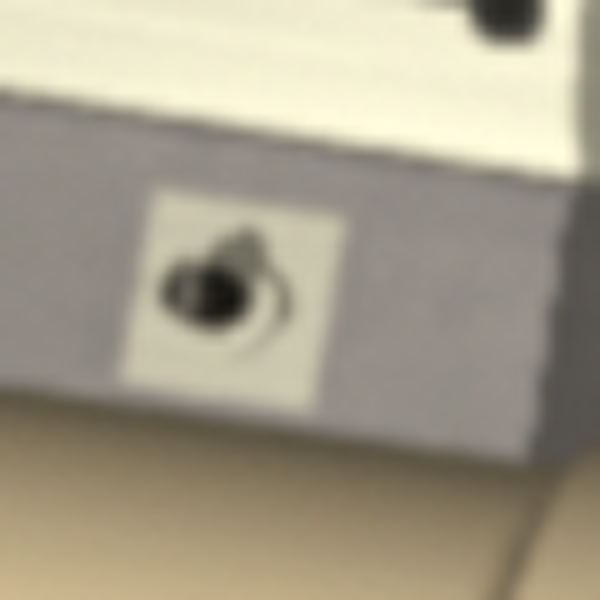

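View pics/t2.png

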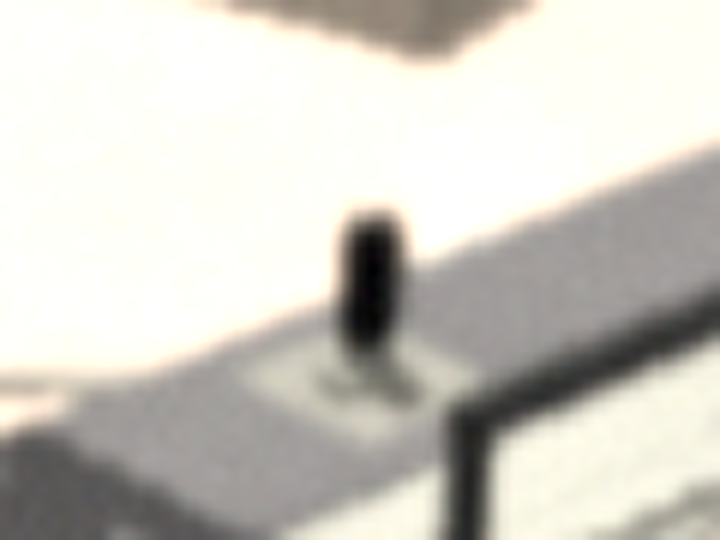

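```bash
python3 - <<'E'
from rb import *
h=[.5894,.0746]
bot.reach([*h,.21],down(-.128))
bot.servo_line([*h,.1415],velocity=.15); bot.dwell(.05)
o=get_obs();print(o["time_s"],o["position"],o["wrist_force"])
hand.move_gripper(.002,40)
b=fbase();o=get_obs();print(o["time_s"],o["position"],o["wrist_force"],o["ft_torque"],o["gripper_width"])
np.save("bh.npy",b)
c=np.array([np.cos(-.128),np.sin(-.128)])
hx=np.array(h)+.16*c; r=np.hypot(.16,.045);a0=np.arctan2(.045,.16)
for th in(.04,.1):
    p=hx-c*r*np.cos(a0+th); z=.143-.045+r*np.sin(a0+th)-.0015
    bot.servo_line([*p,z],velocity=.05);bot.dwell(.1)
    o=get_obs();print(th,o["time_s"],np.round(o["position"],4),np.round([*p,z],4),(np.array(o["wrist_force"])-b[0]).round(1),o["gripper_width"])
shot("scene","d1",270,100,180,140,4,1,1.5)
E
```

```text
21.2583 [0.59019002 0.07448968 0.14278764] [0.57316266 0.61812779 0.1006917 ]
21.8083 [0.58940166 0.07462399 0.14154746] [ 0.38827617 -0.15009348 -0.12325158] [ 0.04854075  0.00922633 -0.03471045] 0.0018523981814631701
0.04 22.1917 [0.5914 0.0744 0.148 ] [0.5913 0.0744 0.1479] [-0.4  0.5 -0.7] 0.001884293722231962
0.1 22.6417 [0.5946 0.0739 0.1573] [0.5946 0.0739 0.1572] [-0.7 -0.6  0.5] 0.0018679041385245572
```

View pics/d1.png

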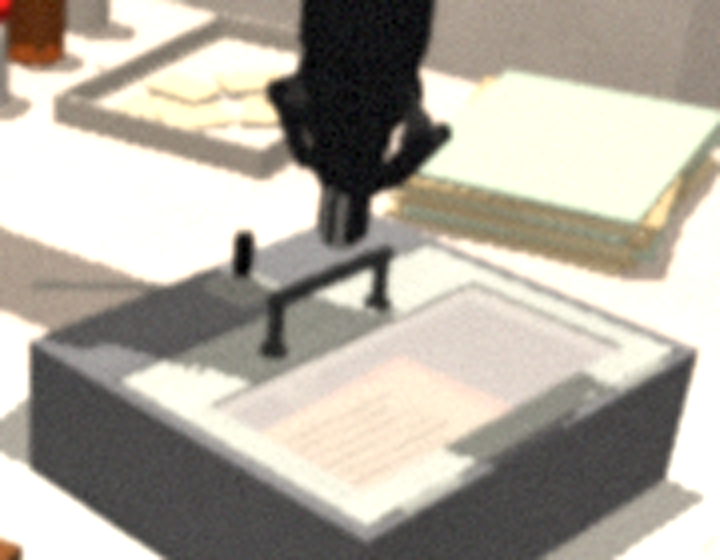

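```bash
python3 - <<'E'
from cam import *
f=lambda q:((proj("scene",q)-[270,100]+.5)*4-.5).round(0).tolist()
h=np.array([.5894,.0746,.143]);y=np.array([.1277,.9918,0])*.055
print("bar",f([h,h+y,h-y]));t=np.array([.5946,.0739,.1573])
print("tcp,tip",f([t,t-[0,0,.017]]), "key",f([[.515,.0842,.14],[.515,.0842,.104]]))
o=np.array([[330,275],[386,253],[275,298]]);o=(o+.5)/4-.5+[270,100]
print(back("scene",o,.143))
o=crop([[222,325],[438,362],[330,343]],95,115,4);print(back("top",o,.143))
E
```

```text
bar [[332.0, 267.0], [388.0, 243.0], [273.0, 293.0]]
tcp,tip [[341.0, 250.0], [338.0, 274.0]] key [[246.0, 232.0], [242.0, 281.0]]
[[0.59456707 0.06444346 0.143     ]
 [0.60353365 0.11504094 0.143     ]
 [0.58726559 0.01570313 0.143     ]]
[[0.59537614 0.12670256 0.143     ]
 [0.57757818 0.00717068 0.143     ]
 [0.58672605 0.0667727  0.143     ]]
```

```bash
python3 - <<'E'
from rb import *
f=shot("scene","d2",330,135,50,45,14,3,1.0)
print(get_obs()["position"],get_obs()["gripper_width"],get_obs()["time_s"])
E
python3 - <<'E'
from cam import *
f=lambda q:((proj("scene",q)-[330,135]+.5)*14-.5).round(0).tolist()
t=np.array([.5946,.0739,.1573]);print(f([t,t-[0,0,.017],t+[0,0,.02]]))
E
```

```text
[0.59448594 0.07391265 0.15708703] 0.0020818566915719616 22.8417
[[354.0, 385.0], [345.0, 470.0], [366.0, 283.0]]
```

View pics/d2.png

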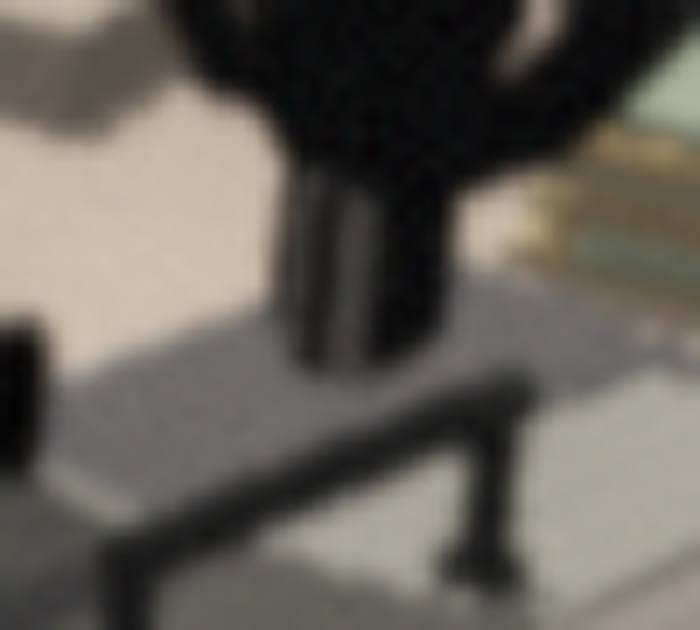

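```bash
cat > lid.py <<'E'
from rb import *
c=np.array([np.cos(-.128),np.sin(-.128)]); h=np.array([.5889,.0735])
hx=h+.16*c; r=np.hypot(.16,.045);a0=np.arctan2(.045,.16); ZB=.138; OFF=.012
def lidp(th): 
    p=hx-c*r*np.cos(a0+th); return [*p,ZB-.045+r*np.sin(a0+th)-OFF]
def lift(ths,b,v=.06,lim=18,dw=.08):
    for th in ths:
        bot.servo_line(lidp(th),velocity=v);bot.dwell(dw)
        o=get_obs();F=(np.array(o["wrist_force"])-b[0]).round(1);print(th,round(o["time_s"],2),np.round(o["position"],4),np.round(lidp(th),4),F,round(o["gripper_width"],4))
        if np.abs(F).max()>lim: return False
    return True
E
python3 - <<'E'
from lid import *
bot.servo_line([*h,.17],velocity=.2)
hand.move_gripper(.04,40)
bot.servo_line(lidp(0),velocity=.1);bot.dwell(.05)
o=get_obs();print(o["time_s"],o["position"],o["wrist_force"])
hand.move_gripper(.002,40)
b=fbase();np.save("bh.npy",b);print(b,get_obs()["gripper_width"])
if get_obs()["gripper_width"]>.005:
    print(lift([.04,.1],b))
shot("scene","d3",270,100,180,140,4,1,1.5)
E
```

```text
24.1833 [0.58934248 0.07353994 0.1264787 ] [1.18417813 0.66786004 0.80160533]
(array([ 3.11463739, -0.95017705,  3.11786935]), array([-0.18450583, -0.49879376, -0.10196768])) 0.008088204395181512
0.04 25.01 [0.5915 0.0733 0.1324] [0.5908 0.0733 0.1324] [ 1.3  0.9 -4.2] 0.0078
0.1 25.41 [0.5946 0.0728 0.1416] [0.5941 0.0728 0.1417] [ 2.3  0.2 -5.3] 0.0082
True
```

View pics/d3.png

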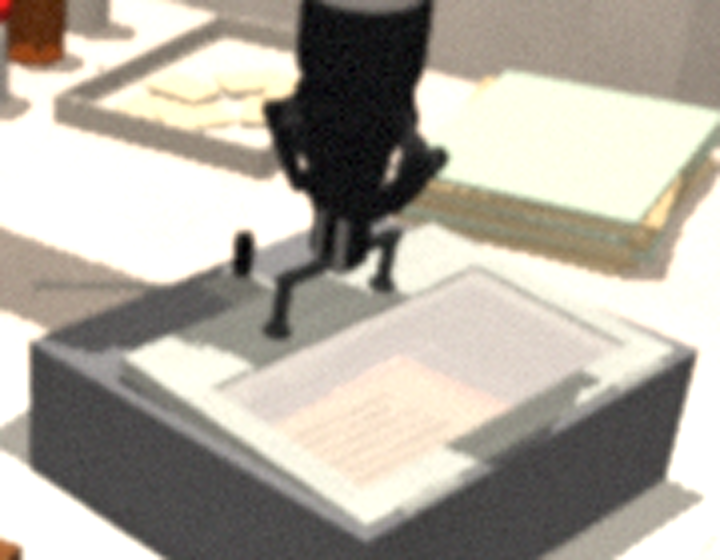

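```bash
python3 - <<'E'
from lid import *
b=np.load("bh.npy")
print(lift([.25,.4,.55,.7,.82,.92],b,v=.1))
shot("scene","d4",270,60,180,150,4,1,1.5)
E
```

```text
0.25 25.94 [0.6046 0.0715 0.1638] [0.6049 0.0714 0.1642] [-0.2  1.1 -5. ] 0.0077
0.4 26.43 [0.6181 0.0697 0.1849] [0.6188 0.0697 0.1848] [-7.9  2.4 -0.3] 0.0083
0.55 26.91 [0.634  0.0676 0.2034] [0.6356 0.0675 0.203 ] [-12.8   1.6   5.8] 0.0078
0.7 27.39 [0.6529 0.0651 0.2199] [0.655  0.065  0.2185] [-17.6   2.6  13.1] 0.0081
0.82 27.82 [0.6704 0.0628 0.2309] [0.672  0.0628 0.2287] [-17.    1.   15.4] 0.0082
0.92 28.23 [0.6865 0.0608 0.2387] [0.687  0.0609 0.2356] [-16.8   1.   18.6] 0.0079
False
```

View pics/d4.png

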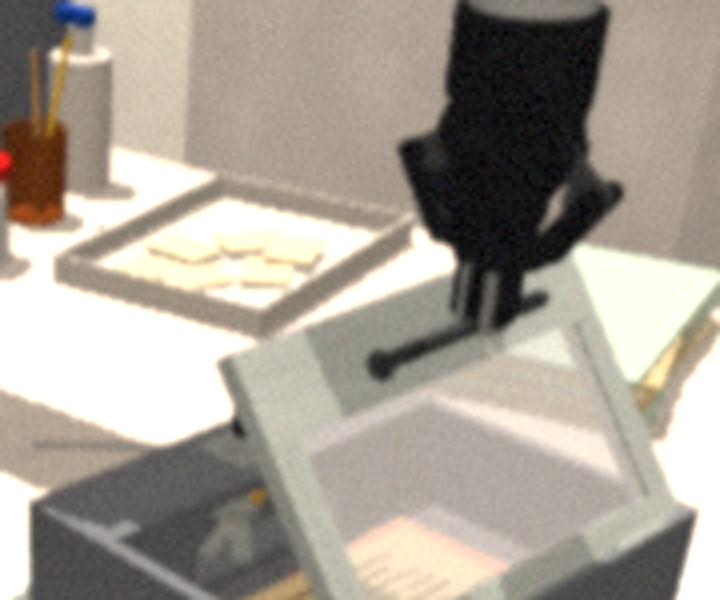

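```bash
python3 - <<'E'
from lid import *
hand.move_gripper(.03,20)
o=get_obs();p=np.array(o["position"]);print(o["time_s"],p,o["wrist_force"])
bot.servo_line([p[0],p[1],p[2]+.10],velocity=.15)
o=get_obs();print(o["time_s"],o["position"],o["wrist_force"])
bot.reach([.45,-.1,.35],down(-.5))
bot.dwell(.1)
shot("scene","e1",0,0,560,420,1.4,1,1.4);shot("top","e2",0,0,560,420,1.4,1,1.4);print(get_obs()["time_s"])
E
```

```text
28.6167 [0.6871635  0.06075659 0.23524891] [-0.38485446  0.85783897  0.39259794]
29.4333 [0.68671929 0.06071868 0.33416218] [ 0.20377243  0.14566983 -0.45717488]
30.7417
```

View pics/e1.png

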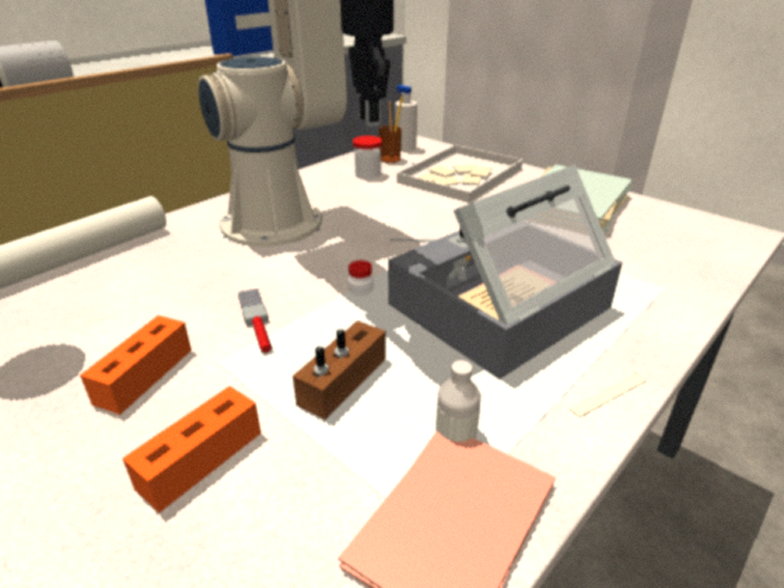

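View pics/e2.png

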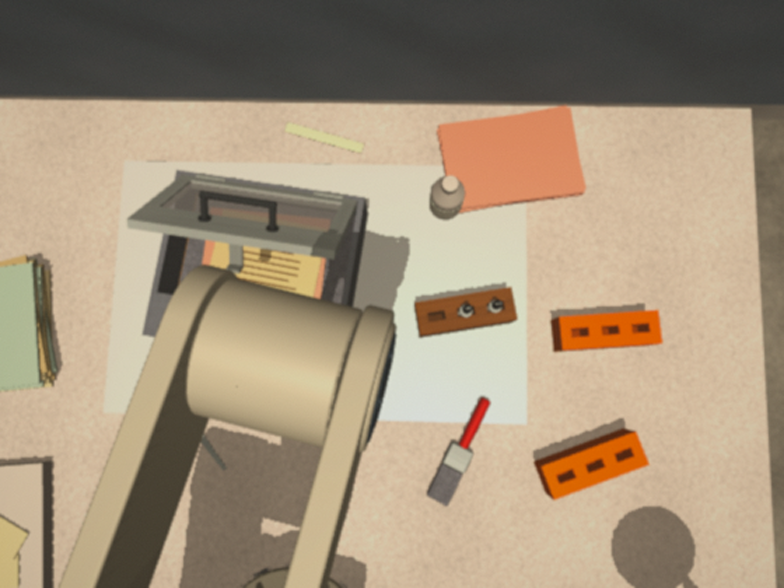

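The lid stands open: the bar runs (510,213)–(570,188) in the scene view. The two other keys are still in the block at (320,360) and (341,342). I'll clear the arm to check the lock key and the lid angle.

```bash
python3 - <<'E'
from rb import *
bot.reach([.3,-.42,.35],down(-1.2));bot.dwell(.1)
shot("top","g1",85,110,190,150,4,2,1.6);shot("scene","g2",270,110,190,150,4,2,1.5);print(get_obs()["time_s"],get_obs()["wrist_force"])
E
```

```text
32.3667 [ 0.00693167 -0.07158648  0.06608447]
```

View pics/g1.png

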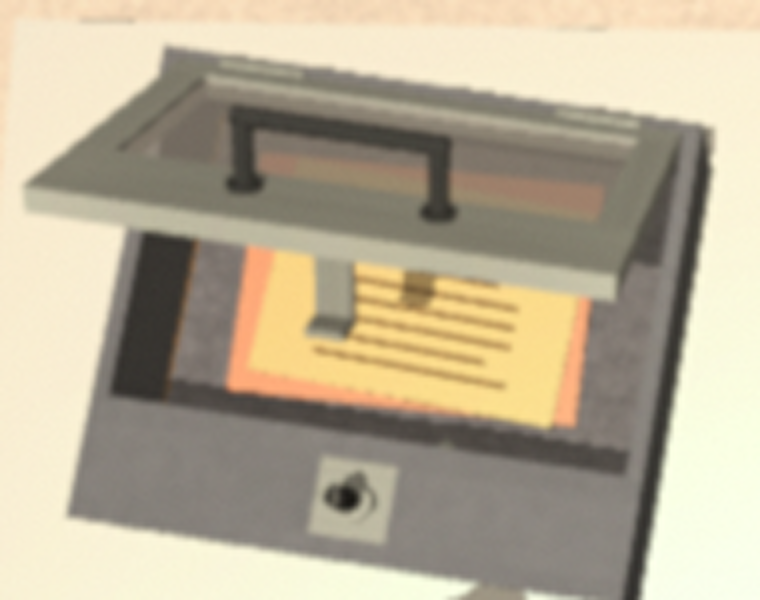

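View pics/g2.png

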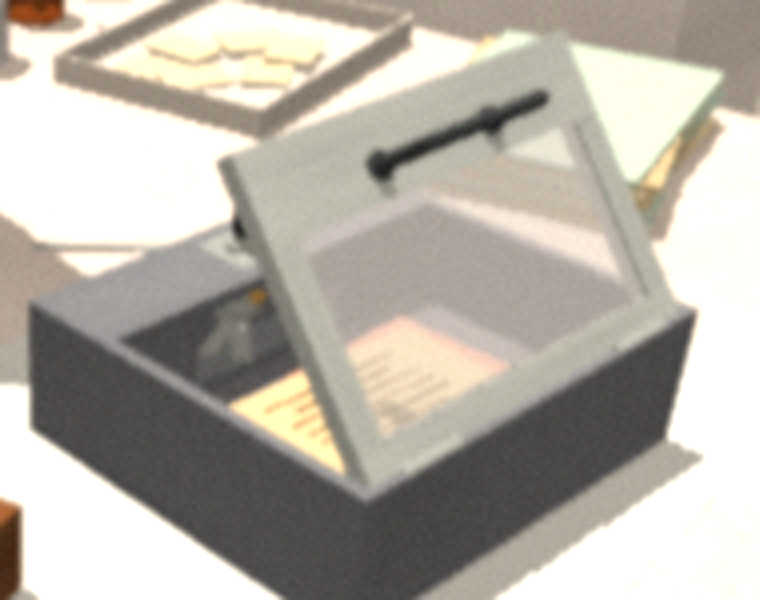

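```bash
python3 - <<'E'
from cam import *
from scipy.optimize import least_squares
t=crop([[342,131]],85,110,4);s=crop([[462,131]],270,110,4)
r=least_squares(lambda p:np.r_[(proj("top",p)-t).ravel(),(proj("scene",p)-s).ravel()],[.68,.06,.25]);print(r.x,r.fun)
c=np.array([np.cos(-.128),np.sin(-.128)]);d=(np.array([.515,.0842])+.235*c-r.x[:2])@c
print("theta",np.arctan2(r.x[2]-.093,d)-np.arctan2(.045,.16), "r",np.hypot(d,r.x[2]-.093))
E
```

```text
[0.68266542 0.05791508 0.24283494] [ 1.45429494  2.20534645  2.84288752 -0.78264619]
theta 0.8853497422830003 r 0.16346636690526128
```

The lid measures about 0.89 rad. The key is seated in its plate (top crop, 345,497) and the arm is clear of everything, so I'm handing in.

```bash
python3 -c "
from workcell import hand_in,get_obs
hand_in();print(get_obs()['time_s'])"
```

```text
the job is handed in; nothing more can be done
the job is handed in; nothing more can be done
```

The case is open and the job is handed in; no verdict was reported, and the clock read 32.4 s at my last check. The first key I tried, from the slot nearest the case, was the right one. It turned clockwise through about 1.48 rad with only light drag, and it is still in the lock. I then lifted the lid by its handle, released it and moved the arm clear. The other two keys were never touched and still stand in the brown block.

**Last checks**
- **Lid:** it stands by itself at about 0.89 rad, triangulated from both cameras with a 2–3 pixel misfit. The arm's own track gave about 0.92. Both are above the required 0.75.
- **Key in the lock:** its collar looks flat on the plate. I could not read the turn angle from the mark on its head, but the turning torque stayed far below the 0.4 N m slip level and the lid came free.
- **Jar, bottle and brush:** all three were upright and looked in place in the last full pictures.

**What failed or disagreed**
- **Fingertips:** in the images they sat about level with the TCP, not 17 mm ahead of it as stated.
- **First handle grasp:** I assumed the bar was 143 mm above the table, but it is nearer 138 mm. With the fingertip difference, the gripper closed on air above it. I saw this in the picture and repeated the grasp about 15 mm lower.
- **Lifting force:** it rose to about 18 N on two axes near the end of the lift, because my assumed hinge position was a few mm off. It dropped to nearly zero once I released the handle.

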